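Park the loaded tube rack in the corner stop

ROBOT

A 6-joint arm with a two-finger parallel gripper is mounted at the origin on the work surface. World frame = base frame: x ahead of the robot, y to its left, z up, the work surface at z = 0. Lengths are in m, angles in degrees, forces in N, time in s.
With the tool pointing down it reaches from about 0.4 to 0.825 m from the base axis. Payload 7 kg.
Tool frame: the origin (TCP) lies midway between the tips of the shut fingers; the grasp point (between the pads) lies ctrl.grasp_offset behind it (ctrl.grasp_offset is the distance from the TCP to the grasp point, in m); z points along the fingers, y is the line along which they close (so a half turn about z gives the same grasp; the last joint's range is limited). The gripper opens to 88 mm and grips with 3 to 60 N. Pads are 19 mm wide; open, the fingers measure 130 mm over their backs; the gripper's body (78 mm by 193 mm) begins 47 mm behind the grasp point.
Start: joints at [87.496, 20.546, 0.682, 0, -70.136, -16.507], TCP at [0.22, 0.638, 0.227] pointing down, gripper open.
Joint ranges: [-176.03, 176.03], [-82.01, 121.73], [-58.28, 71.71], [-173.87, 95.51], [-174.79, -0.11], [-173.66, 173.66]. Speed limits (degrees/s): [136.94, 136.94, 172.46, 180, 180, 180].

INTERFACE

Orientations are given as [roll, pitch, yaw] about the fixed x, y, z axes, in that order (R = Rz(yaw) Ry(pitch) Rx(roll)).
In Python, from plant import ctrl gives the robot as it stands. The module is installed in compiled form; this text tells all that it offers.
- The arm moves only by the tool send_rows, never from a script. Its argument "increments" is a list that holds one entry, the list of rows, each a list of 4 numbers: the shift along the world's x, y, z normalised to -1 to 1, where 1 is 0.2 m, then the turn about the world's z normalised to -1 to 1, where 1 is 1.5 rad. In form: [[[x, y, z, roll], ...]]. A call has 1 to 12 rows; each row is the pose to reach, as a shift and turn from the pose commanded when the call began; what a row does not reach only later rows make up. A row lasts 1/8 s, in which the tool goes at most 62.5 mm and 10.7 degrees, less where a joint would pass 70% of its speed; a pose out of reach is approached as far as the arm can. A call with a number of a shift or a turn outside -1 to 1 is refused whole. A call with a gripper value outside its range is refused whole. "jaw" is the opening, from 0 (shut) to 1 (fully open), set as the call begins (left out, the last holds). The fingers move at their own pace and stop on an object; the grip force is fixed at half the most. Time passes only in rows, so rows that repeat a pose let the fingers close. It gives the time, the measured TCP pose, the force, the opening and the grip force at its end, in the units of the state.
- ctrl.get_obs(): the state, without advancing time (a new reading comes with each control period).
- ctrl.snapshot(name): name is "side" or "top" or "wrist"; returns the picture (400x640x3 uint8, red, green, blue); there is no depth.
- ctrl.calibration(name): a dict with "mtx" (3x3 intrinsics, pixels), "eye" and "attitude" of the camera in the world. Camera axes: x right, y up, looking along -z (the intrinsics and any distortion apply to the point x, -y, -z); pixel columns grow to the right and rows downward; lengths in m; the calibration is good to about 2 mm. The wrist camera is an equidistant fisheye: a pixel r from the principal point sees the ray r / f radians off the axis. A picture is of the moment at which its call begins: read the wrist's pose just before it. calibration takes no time and is no camera call; for the wrist camera it gives the pose at the moment of the call.
- ctrl.close_job(): hands the job in; it is judged then, once.
Trained networks look in the newest picture that a camera, given by its name, has taken for a name from the list of things; names that differ only in an ending like _2 or _b are one class to them, and where a whole thing is asked for, a point or a joint stands for the part that bears it (a point fixed in the world has none). Each returns a list of dicts, best first, with "conf" (0 to 1); they miss things now and then, are a little off and sometimes report something else, mostly with a low value. They report only what shows in the picture. A call takes as long as a camera call. They do not tell look-alikes from the thing itself.
- ctrl.trace(thing, camera): "mask" (400x640 bool, what is visible of it) and "bbox" ([left, top, right, bottom] in pixels, round what is visible of it).
- ctrl.spot_point(thing, camera): "pixel" ([row, column] in pixels: a listed point, or the origin of a listed thing).
The state is a dict: "clock": time; "joint_pos": joint angles; "qvel": joint speeds; "tau": joint torques, N m; "tool_pos": TCP position; "orientation": TCP orientation; "force": force on the tool from outside, world axes, zero at the start; "moment": the same for the moment, N m; "opening": finger opening in m; "gripper_force": force on a finger pad.
Only numpy, scipy, OpenCV 4.12 (cv2) and the standard library are available. Lean on these libraries where they do the work, as an engineer would, in place of code of your own. Each camera call takes 0.05 s, during which the arm holds its last target. There are 200 camera calls.

TASK

Push the long tube rack gently across the steel work surface into the fixed L-shaped corner stop, until its long side is flush along the long rail and its end is up against the short rail. Slide it with the fingers against its sides only: do not lift or tip it, keep off the tubes standing in it, and leave everything else on the work surface where it is. Finish clear of the rack.

Things in the scene. Friction and masses are not known exactly. Their poses are not given: they have to be found in the camera images.
- rack: Long white plastic tube rack, 200 mm along its y, 96 mm along its x, 50 mm high, upright sides, about 0.4 kg with tubes (varies), loose; too wide to pinch. Starts on the robot's side of the stop's long rail, to the right (-y) of the short rail, clear of both, askew by up to 0.35 rad to the stop. Origin: centre of its underside, z up.
- tubes: Six capped tubes fast in the rack's middle holes, all within 18 mm along its x and 47 mm along its y of the rack's centre, standing up to 67 mm above the rack's underside. Not to be touched. Its origin and axes are those of the rack.
- stop: Fixed steel L of two rails 12 mm thick, 25 mm high. Origin: inside corner of the L, on the work surface. Long rail: 330 mm along -y from the corner, working face x = 0, rack goes on its -x side (nearer the robot). Short rail: 90 mm along -x, working face y = 0, rack goes on its -y side. Parked, the rack's centre is at x = -48 mm, y = -100 mm here, its y parallel to this y (either way).
- short_rack: A short square tube rack of white plastic, 96 x 100 x 50 mm high, empty, loose: a bystander. Origin: centre of its underside.
- dish: A single closed Petri dish lying flat, 90 mm across, 15 mm high, loose: a bystander. Origin: centre of its underside.
- dish_stack: A stack of six Petri dishes, 90 mm across, 93 mm high, standing as one piece: a bystander. Origin: centre of its underside.
- vial_a: A small amber glass vial standing upright, 28 mm across, 60 mm high, loose: a bystander. Origin: centre of its underside.
- vial_b: A second small amber glass vial, 28 mm across, 60 mm high, standing upright, loose: a bystander. Origin: centre of its underside.
- forceps: Steel forceps lying flat, 135 mm long along its y, 11 mm wide, 6 mm high, loose: a bystander. Origin: on the work surface under its middle.
Things that resemble listed ones, but are neither listed nor needed, are in the scene too. What is shaped like the rack but pink is not meant.

How it is judged:
By the outcome, as a careful person would: the job done as asked, in the order asked, and still so for the second after the job is handed in, with the robot touching nothing.
It also fails if it takes over 42 s, if anything falls off the work surface, if the arm or the gripper's body presses on something with over 40 N, if the wrist force passes 120 N, or if a joint passes its speed limit or range.

## Working session

There is one attempt and no reset: what is moved stays moved. The work goes in short steps, Python scripts to look and compute and a tool call to move; the robot and the scene stay as the last step left them, time stands still between calls to the robot, and variables do not carry over. Pictures are saved under pics/ and viewed, at most 10 in all, crops included, and the job is handed in when it is done.

Besides the shell and the picture viewer there is one more tool, called after "Call:" as name([rows], argument=value, ...), one row to a line, values as JSON. send_rows: Moves the arm, as the interface text tells. Its arguments: {"type":"object","properties":{"increments":{"type":"array"},"jaw":{"type":"number"}},"required":["increments"]}

```bash
mkdir -p pics
cat > h.py <<'E'
import numpy as np, cv2
from plant import ctrl
from scipy.spatial.transform import Rotation as R
def att(c):
    a=np.array(c["attitude"],float)
    return a if a.shape==(3,3) else R.from_euler('xyz',a,degrees=True).as_matrix()
def px2w(c,rc,z):
    u=cv2.undistortPoints(np.array([[[rc[1],rc[0]]]],float),np.array(c["mtx"],float),None)[0,0]
    d=att(c)@np.array([u[0],-u[1],-1.]); e=np.array(c["eye"],float)
    return (e+d*(z-e[2])/d[2])[:2]
def w2px(c,p):
    q=att(c).T@(np.array(p,float)-np.array(c["eye"])); k=np.array(c["mtx"])
    x=k@np.array([q[0],-q[1],-q[2]]); return x[1]/x[2],x[0]/x[2]
E
python3 - <<'E'
from h import *
for n in("top","side"):
    im=ctrl.snapshot(n); cv2.imwrite(f"pics/{n}0.png",im[:,:,::-1]); np.save(n,im)
    c=ctrl.calibration(n); print(n,c)
    for t in("rack","stop","short_rack","dish","dish_stack","vial_a","forceps"):
        r=ctrl.trace(t,n); print(t,[(round(d["conf"],2),d["bbox"]) for d in r][:4])
    
c=ctrl.calibration("top")
print(ctrl.get_obs())
E
```

```text
top {'mtx': array([[463.81807614,   0.        , 318.49085549],
       [  0.        , 463.81807614, 194.10574925],
       [  0.        ,   0.        ,   1.        ]]), 'eye': array([0.50848161, 0.02460361, 1.09544236]), 'attitude': array([  5.06167455,  -1.20457242, -89.8368427 ])}
rack [(0.71, [417.3, 152.0, 519.1, 225.5])]
stop [(0.98, [236.1, 166.2, 389.5, 210.8])]
short_rack [(0.72, [149.3, 140.9, 207.6, 190.1])]
dish [(0.94, [185.2, 218.9, 226.3, 258.5])]
dish_stack [(0.82, [420.3, 285.3, 473.6, 331.0])]
vial_a []
forceps [(0.54, [144.6, 263.8, 204.2, 289.8]), (0.44, [342.6, 135.7, 357.9, 147.0])]
side {'mtx': array([[442.1878078 ,   0.        , 320.50103899],
       [  0.        , 442.1878078 , 201.09196642],
       [  0.        ,   0.        ,   1.        ]]), 'eye': array([0.43265522, 0.7960457 , 0.70999263]), 'attitude': array([  51.48945862,   -0.45673783, -168.47525055])}
rack [(0.88, [310.7, 116.3, 361.6, 166.6]), (0.59, [322.9, 173.5, 389.6, 241.8])]
stop [(0.61, [266.3, 173.8, 326.2, 280.7])]
short_rack [(0.92, [213.1, 289.8, 270.9, 354.0])]
dish [(0.94, [310.3, 292.2, 358.2, 330.3])]
dish_stack [(0.84, [407.0, 131.5, 445.8, 179.9])]
vial_a [(0.49, [271.4, 177.1, 280.4, 197.7])]
forceps [(0.82, [358.1, 325.4, 396.2, 387.8])]
{'clock': 0.8, 'joint_pos': array([ 8.74948364e+01,  2.05445758e+01,  6.83146228e-01, -6.53440652e-04,
       -7.01357422e+01, -1.65065347e+01]), 'qvel': array([-0.02787274,  0.01372766, -0.0071058 , -0.01543136,  0.02558245,
       -0.06246817]), 'tau': array([ 5.77393293e-04, -5.82281685e+01,  2.93285644e+01,  7.00233042e+00,
        1.26976089e-02, -6.03453117e-06]), 'tool_pos': array([0.21989984, 0.63816293, 0.22658838]), 'orientation': array([-1.79997463e+02,  1.39281418e-03, -1.90119203e+01]), 'force': array([-0.10797968,  0.53738942,  0.23153608]), 'moment': array([-0.02368874,  0.0050553 ,  0.00520937]), 'gripper_force': 0.0, 'opening': 0.08758717613607392}
```

View pics/top0.png

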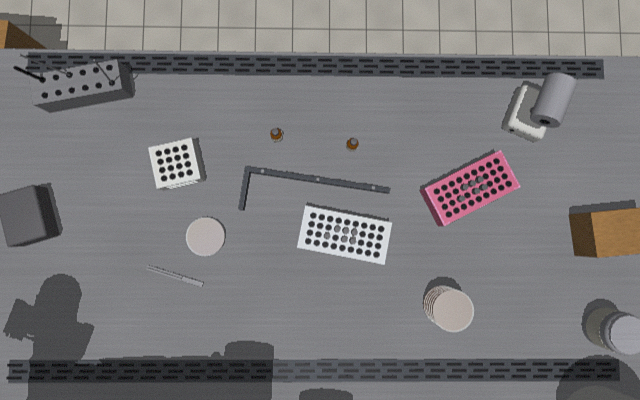

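View pics/side0.png

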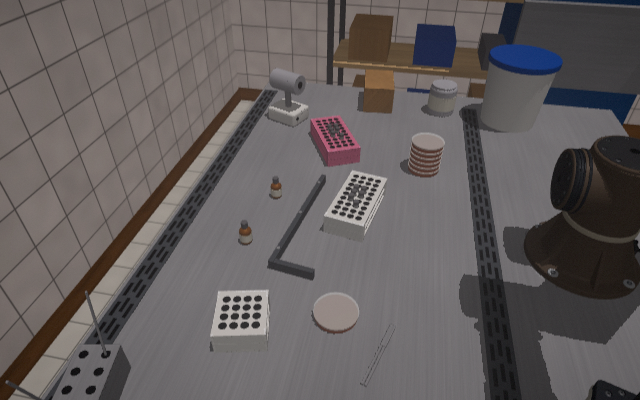

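Candidates for the rack: the white long rack at top (234,345) and the pink look-alike at (188,470). The short rack at (163,177) is square and the grey block at (85,85) isn't white. I choose the white one at (234,345), and will check it in a crop.

Run:
```python
from h import *
im=np.load("top.npy"); c=ctrl.calibration("top")
cr=im[150:280,225:405]; cv2.imwrite("pics/crop.png",cv2.resize(cr,None,fx=4.4,fy=4.4,interpolation=cv2.INTER_CUBIC)[:,:,::-1])
for t in("stop","rack","short_rack","dish","dish_stack","vial_a","forceps"):
    for d in ctrl.spot_point(t,"top")[:3]: print(t,round(d["conf"],2),d["pixel"],px2w(c,d["pixel"],0).round(4))
ctrl.snapshot("side");cs=ctrl.calibration("side")
for t in("stop","rack"):
    for d in ctrl.spot_point(t,"side")[:3]: print("side",t,round(d["conf"],2),d["pixel"],px2w(cs,d["pixel"],0).round(4))
g=im.min(2).astype(np.uint8); m=np.zeros_like(g); m[195:275,285:400]=(g[195:275,285:400]>165)*255
m=cv2.morphologyEx(m,cv2.MORPH_CLOSE,np.ones((9,9)))
k=max(cv2.findContours(m,0,2)[0],key=cv2.contourArea)
b=cv2.boxPoints(cv2.minAreaRect(k));print(b)
for p in b: print(px2w(c,p[::-1],.05).round(4))
```

```text
stop 0.97 [168.8, 252.0] [0.6652 0.16  ]
rack 0.89 [234.0, 340.6] [ 0.5115 -0.0505]
rack 0.67 [188.9, 464.0] [ 0.6197 -0.3459]
short_rack 0.74 [169.1, 185.0] [0.6636 0.3183]
dish 0.74 [238.4, 204.0] [0.5003 0.2695]
vial_a 0.7 [142.2, 348.0] [ 0.7309 -0.0686]
vial_a 0.69 [138.3, 272.7] [0.7391 0.1118]
vial_a 0.68 [169.8, 178.7] [0.6618 0.333 ]
forceps 0.84 [273.9, 169.8] [0.4181 0.3464]
side stop 0.66 [266.2, 273.7] [0.6594 0.1647]
side rack 0.78 [147.4, 334.1] [ 0.6173 -0.3453]
[[296.4666  247.70442]
 [304.63123 205.35062]
 [392.09198 222.21053]
 [383.92737 264.56433]]
[0.4805 0.0518]
[0.5755 0.0341]
[ 0.5382 -0.1636]
[ 0.4434 -0.1442]
```

View pics/crop.png

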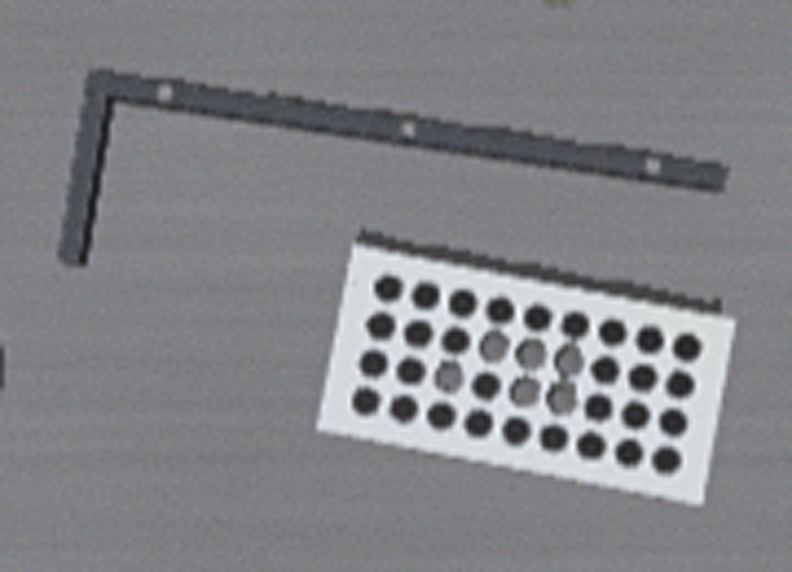

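The crop shows the white long rack with six grey tube caps, and the L with its inside corner near top pixel (172,249). Next I fit the stop's pose and compute the push poses.

```bash
cat > stop.py <<'E'
from h import *
def fit(im,c,draw=None):
    # match stop pose by projecting the top-face outline (z=.025) onto dark rail pixels
    from scipy.optimize import minimize
    g=cv2.GaussianBlur(im.mean(2).astype(np.float32),(3,3),0)
    def poly(p):
        r=R.from_euler('z',p[2]).as_matrix()
        L=np.array([[0,0],[-.09,0],[-.09,.012],[.012,.012],[.012,-.33],[0,-.33]])
        return [w2px(c,r@np.array([x,y,.025])+[p[0],p[1],0])[::-1] for x,y in L]
    def cost(p):
        q=(np.array(poly(p))*16).round().astype(int); m=np.zeros(g.shape,np.uint8); o=m.copy()
        cv2.fillPoly(m,[q],255,cv2.LINE_AA,4); cv2.polylines(o,[q],True,255,7,cv2.LINE_AA,4)
        o=cv2.subtract(o,m); return np.average(g,weights=m)-.7*np.average(g,weights=o)
    best=min((minimize(cost,[.660+a,.162+b,np.radians(-8.5+d)],method='Nelder-Mead',options=dict(initial_simplex=np.array([[.66+a,.162+b,np.radians(-8.5+d)]]*4)+np.vstack([np.zeros(3),np.diag([.006,.006,.03])]))) for a in(-.003,.003) for b in(-.003,.003) for d in(-1,1)),key=lambda r:r.fun)
    return best.x,best.fun
E
python3 - <<'E'
from stop import *
im=np.load("top.npy"); c=ctrl.calibration("top")
p,f=fit(im,c); print(p[:2].round(4),np.degrees(p[2]),f, "go",ctrl.grasp_offset)
cs=ctrl.calibration("side"); p2,f2=fit(np.load("side.npy"),cs); print(p2[:2].round(4),np.degrees(p2[2]),f2)
r=R.from_euler('z',p[2]).as_matrix()[:2,:2]
C=np.array([.5094,-.0555]); print("rack centre in stop",r.T@(C-p[:2]),"goal",p[:2]+r@[-.048,-.1])
E
```

```text
[0.6544 0.1613] -8.42891601548197 -5.237190246582031 go 0.0188
[0.6514 0.1785] -8.309109709891706 -9.1341552734375
rack centre in stop [-0.11170252 -0.23573122] goal [0.59231022 0.06942746]
```

Call:
send_rows([
  [[0.08,-0.25,0,0.04],[0.17,-0.55,0,0.08],[0.26,-0.85,0,0.123],[0.26,-0.85,0,0.123]],
])

```text
clock: 1.8
tool_pos: [0.2726, 0.4647, 0.2275]
orientation: [-179.9, 0.0, -8.5]
force: [0.3, -0.2, 0.2]
opening: 0.0877
gripper_force: 0.0
```

Call:
send_rows([
  [[0.08,-0.25,0,0],[0.17,-0.55,0,0],[0.26,-0.85,0,0],[0.26,-0.85,0,0]],
])

```text
clock: 2.3
tool_pos: [0.3243, 0.2955, 0.2271]
orientation: [-179.9, -0.0, -8.6]
force: [-0.3, 0.9, -0.5]
opening: 0.0873
gripper_force: 0.0
```

Call:
send_rows([
  [[0.08,-0.25,0,0],[0.17,-0.55,0,0],[0.26,-0.85,0,0],[0.26,-0.85,0,0]],
])

```text
clock: 2.8
tool_pos: [0.3767, 0.1256, 0.2268]
orientation: [-180.0, -0.0, -8.7]
force: [0.5, 0.4, 0.2]
opening: 0.0877
gripper_force: 0.0
```

Call:
send_rows([
  [[0.08,-0.25,0,0],[0.17,-0.55,0,0],[0.26,-0.85,0,0],[0.26,-0.85,0,0],[0.26,-0.85,0,0]],
])

```text
clock: 3.42
tool_pos: [0.4284, -0.0412, 0.2264]
orientation: [-180.0, 0.0, -8.5]
force: [-0.7, 0.2, -0.7]
opening: 0.0877
gripper_force: 0.0
```

Call:
send_rows([
  [[0,0,-0.25,0],[0,0,-0.5,0],[0,0,-0.75,0],[0,0,-0.9,0],[0,0,-1,0],[0,0,-1,0]],
])

```text
clock: 4.18
tool_pos: [0.4272, -0.0401, 0.0256]
orientation: [179.9, 0.1, -8.2]
force: [0.2, 0.2, 1.3]
opening: 0.0877
gripper_force: 0.0
```

Call:
send_rows([
  [[0,0,-0.02,0],[0,0,-0.04,0],[0,0,-0.04,0]],
])

```text
clock: 4.55
tool_pos: [0.4281, -0.0416, 0.0189]
orientation: [-180.0, -0.0, -8.4]
force: [-0.1, -0.8, -0.3]
opening: 0.0877
gripper_force: 0.0
```

Run:
```python
from h import *
im=ctrl.snapshot("top"); cv2.imwrite("pics/t1.png",cv2.resize(im[130:310,200:440],None,fx=3.3,fy=3.3)[:,:,::-1])
o=ctrl.get_obs();print(o["tool_pos"],o["force"],o["joint_pos"])
```

```text
[ 0.42806637 -0.04175382  0.01890631] [ 0.24274324  0.46586562 -0.29995796] [ 2.09133531e+01  1.26883367e+01 -4.43015800e+01  1.07601314e-03
 -3.29713527e+01  6.06433664e+01]
```

View pics/t1.png

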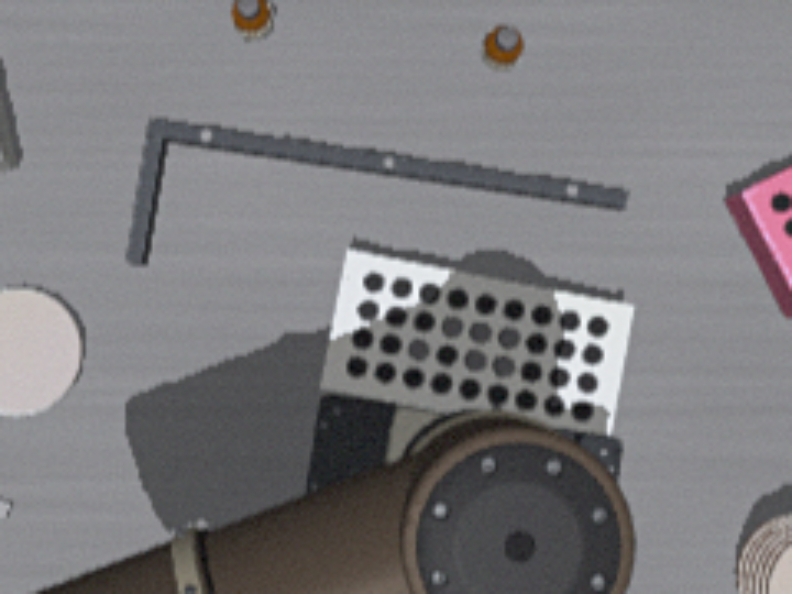

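Call:
send_rows([
  [[0.05,-0.007,0,0],[0.085,-0.0125,0,0],[0.11,-0.016,0,0],[0.135,-0.02,0,0],[0.16,-0.024,0,0],[0.19,-0.028,0,0],[0.22,-0.0325,0,0],[0.25,-0.037,0,0],[0.28,-0.0415,0,0],[0.31,-0.046,0,0],[0.335,-0.05,0,0],[0.355,-0.0525,0,0]],
])

```text
clock: 6.1
tool_pos: [0.4991, -0.0524, 0.0186]
orientation: [180.0, 0.0, -8.4]
force: [-3.0, 0.2, 0.8]
opening: 0.0874
gripper_force: 1.5
```

```bash
cat > rk.py <<'E'
from h import *
P=np.array([.6544,.1613]); Y=np.radians(-8.43)
def look(name,fn,box=(130,310,200,440)):
    im=ctrl.snapshot("top"); c=ctrl.calibration("top")
    a,b,d,e=box; cv2.imwrite(f"pics/{fn}.png",cv2.resize(im[a:b,d:e],None,fx=3.3,fy=3.3,interpolation=cv2.INTER_CUBIC)[:,:,::-1])
    return im,c
E
python3 - <<'E'
from rk import *
look("top","t2"); o=ctrl.get_obs();print(o["tool_pos"],o["force"])
E
```

```text
[ 0.49963941 -0.05238003  0.01860261] [-0.39356814 -0.87389287 -0.67965652]
```

View pics/t2.png

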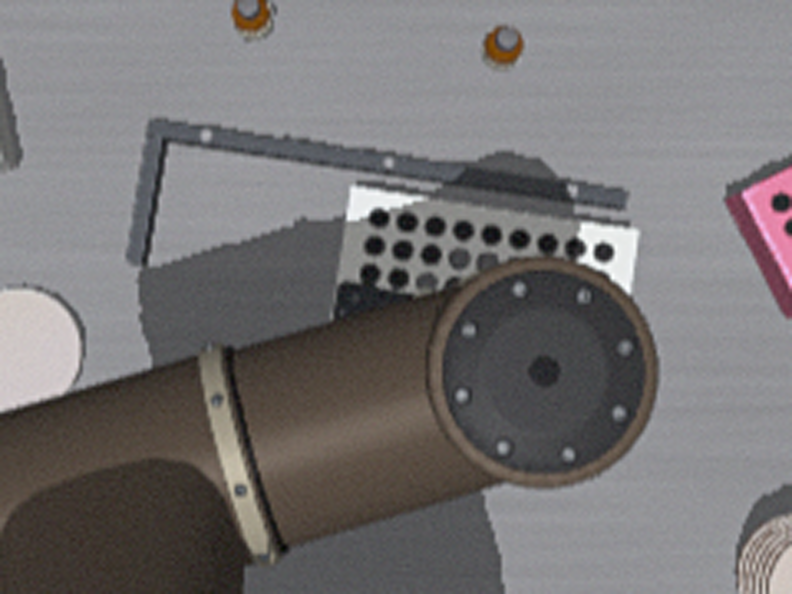

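Call:
send_rows([
  [[0.015,-0.002,0,0],[0.025,-0.0035,0,0],[0.035,-0.005,0,0],[0.035,-0.005,0,0]],
])

```text
clock: 6.65
tool_pos: [0.5062, -0.0534, 0.0186]
orientation: [-180.0, -0.0, -8.4]
force: [-1.4, -0.5, -0.3]
opening: 0.0876
gripper_force: 0.8
```

Call:
send_rows([
  [[0.01,-0.0015,0,0],[0.015,-0.002,0,0],[0.015,-0.002,0,0]],
])

```text
clock: 7.02
tool_pos: [0.509, -0.0538, 0.0186]
orientation: [180.0, -0.0, -8.4]
force: [-3.4, -0.3, 1.7]
opening: 0.0875
gripper_force: 1.7
```

Call:
send_rows([
  [[0.01,-0.0015,0,0],[0.01,-0.0015,0,0]],
])

```text
clock: 7.28
tool_pos: [0.5113, -0.054, 0.0186]
orientation: [-180.0, -0.0, -8.4]
force: [-1.7, -0.2, 1.0]
opening: 0.0879
gripper_force: 1.1
```

Call:
send_rows([
  [[0.0075,-0.001,0,0],[0.0125,-0.002,0,0],[0.0125,-0.002,0,0]],
])

```text
clock: 7.65
tool_pos: [0.5135, -0.0545, 0.0186]
orientation: [-180.0, -0.0, -8.4]
force: [-3.7, 0.0, 2.0]
opening: 0.0876
gripper_force: 1.5
```

Call:
send_rows([
  [[0.0075,-0.001,0,0],[0.0075,-0.001,0,0]],
])

```text
clock: 7.9
tool_pos: [0.5152, -0.0547, 0.0185]
orientation: [-180.0, -0.0, -8.4]
force: [-2.4, 0.5, 0.1]
opening: 0.0876
gripper_force: 1.2
```

Call:
send_rows([
  [[0.0075,-0.001,0,0],[0.0075,-0.001,0,0]],
])

```text
clock: 8.15
tool_pos: [0.5156, -0.0549, 0.0185]
orientation: [180.0, 0.1, -8.4]
force: [-5.5, 1.5, 4.4]
opening: 0.0874
gripper_force: 3.2
```

Call:
send_rows([
  [[0.005,-0.001,0,0],[0.005,-0.001,0,0],[0.005,-0.001,0,0]],
])

```text
clock: 8.52
tool_pos: [0.5157, -0.0551, 0.0184]
orientation: [180.0, 0.2, -8.4]
force: [-9.5, 3.1, 8.0]
opening: 0.0876
gripper_force: 5.0
```

Run:
```python
from rk import *
look("top","t3"); o=ctrl.get_obs();print(o["tool_pos"],o["force"],o["moment"])
```

```text
[ 0.51572219 -0.05503693  0.01845085] [-10.78907622   3.20482404   7.42288675] [1.53060962 3.26491916 0.60336462]
```

View pics/t3.png

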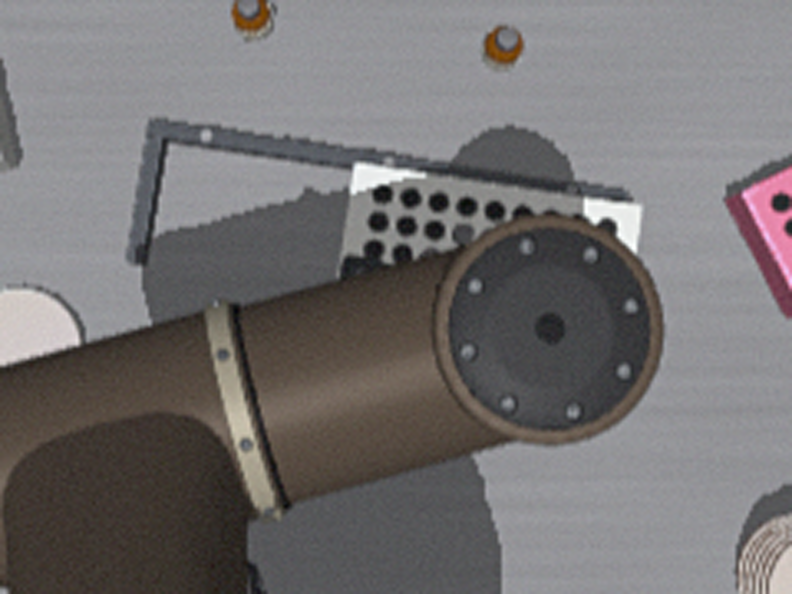

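Call:
send_rows([
  [[-0.04,0.006,0,0],[-0.12,0.018,0,0],[-0.15,0.022,0,0],[-0.15,0.022,0.2,0],[-0.15,0.022,0.45,0],[-0.15,0.022,0.5,0]],
])

```text
clock: 9.32
tool_pos: [0.4895, -0.0501, 0.1221]
orientation: [-179.9, -0.4, -8.4]
force: [0.3, 0.2, -1.3]
opening: 0.0876
gripper_force: 0.0
```

Call:
send_rows([
  [[0.1,-0.15,0,-0.11],[0.2,-0.35,0,-0.22],[0.3,-0.55,0,-0.33],[0.34,-0.735,0,-0.44],[0.34,-0.735,0,-0.55],[0.34,-0.735,0,-0.55]],
], jaw=0)

```text
clock: 10.07
tool_pos: [0.5548, -0.198, 0.1176]
orientation: [180.0, 0.0, -55.7]
force: [-0.2, -0.1, 0.3]
opening: 0.0329
gripper_force: 0.0
```

Call:
send_rows([
  [[0,0,0,-0.11],[0,0,0,-0.22],[0,0,0,-0.33],[0,0,0,-0.44],[0,0,0,-0.497],[0,0,0,-0.497]],
])

```text
clock: 10.82
tool_pos: [0.5552, -0.197, 0.1184]
orientation: [180.0, 0.0, -98.1]
force: [-0.6, 0.1, -0.3]
opening: 0.0007
gripper_force: 0.0
```

Run:
```python
from rk import *
o=ctrl.get_obs();print(o["tool_pos"],o["force"],o["opening"],o["joint_pos"])
r=R.from_euler('z',Y).as_matrix()[:2,:2]; print("tool in stop",r.T@(np.array(o["tool_pos"])[:2]-P))
look("top","t4")
```

```text
[ 0.55523345 -0.19702029  0.11843306] [-0.60707817  0.131022   -0.27420278] 0.0006527097234656262 [-5.40168772e-01  1.78032304e+01 -1.85961500e+01 -4.32598239e-03
 -5.36029744e+01 -7.60497729e+00]
tool in stop [-0.04556502 -0.36898681]
```

View pics/t4.png

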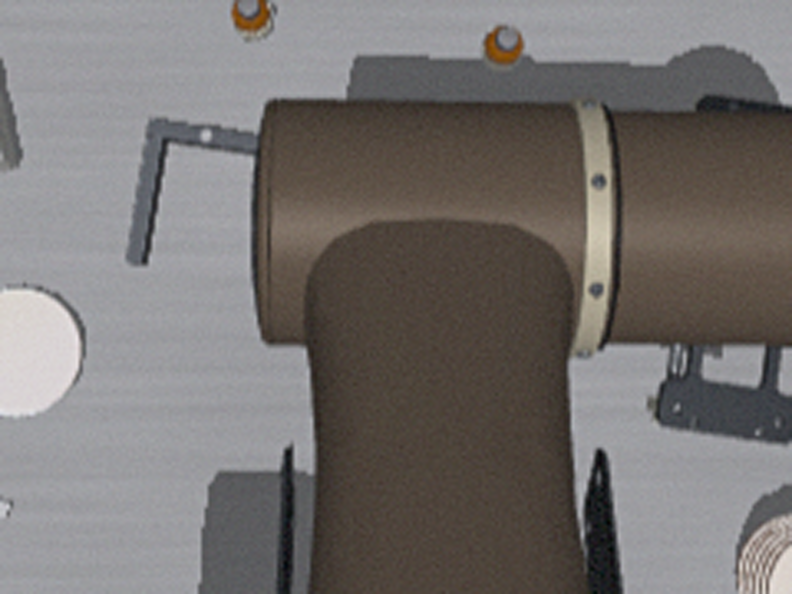

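Call:
send_rows([
  [[0,0,-0.2,0],[0,0,-0.35,0],[0,0,-0.45,0],[0,0,-0.5,0],[0,0,-0.5,0]],
])

```text
clock: 11.5
tool_pos: [0.5552, -0.1975, 0.0182]
orientation: [179.9, -0.0, -98.3]
force: [0.1, -0.1, 0.2]
opening: 0.0002
gripper_force: 0.0
```

Call:
send_rows([
  [[0.007,0.05,0,0],[0.0135,0.09,0,0],[0.018,0.12,0,0],[0.0225,0.15,0,0],[0.027,0.18,0,0],[0.031,0.21,0,0],[0.036,0.24,0,0],[0.04,0.27,0,0],[0.0445,0.3,0,0],[0.049,0.33,0,0],[0.0535,0.36,0,0],[0.058,0.39,0,0]],
])

```text
clock: 13.0
tool_pos: [0.5671, -0.1199, 0.0192]
orientation: [-180.0, -0.0, -98.4]
force: [-1.2, -5.8, 3.9]
opening: 0.0007
gripper_force: 2.8
```

Call:
send_rows([
  [[0.0045,0.03,0,0],[0.009,0.06,0,0],[0.0135,0.09,0,0],[0.018,0.12,0,0],[0.0225,0.15,0,0],[0.027,0.18,0,0],[0.031,0.21,0,0],[0.036,0.24,0,0],[0.04,0.27,0,0],[0.0445,0.3,0,0],[0.048,0.325,0,0],[0.05,0.34,0,0]],
])

```text
clock: 14.5
tool_pos: [0.5769, -0.0518, 0.019]
orientation: [180.0, -0.0, -98.4]
force: [-0.8, -5.9, 5.4]
opening: 0.0005
gripper_force: 2.6
```

Call:
send_rows([
  [[0.0015,0.01,0,0],[0.003,0.02,0,0],[0.0037,0.025,0,0],[0.0037,0.025,0,0]],
])

```text
clock: 15.0
tool_pos: [0.5776, -0.0468, 0.0187]
orientation: [180.0, -0.0, -98.4]
force: [-0.8, -5.1, 2.7]
opening: 0.0008
gripper_force: 2.4
```

Call:
send_rows([
  [[0.0015,0.01,0,0],[0.003,0.02,0,0],[0.0037,0.025,0,0],[0.0037,0.025,0,0]],
])

```text
clock: 15.5
tool_pos: [0.5784, -0.0417, 0.0186]
orientation: [180.0, -0.0, -98.4]
force: [-0.9, -4.5, 2.8]
opening: 0.0008
gripper_force: 2.4
```

Call:
send_rows([
  [[0.0012,0.0075,0,0],[0.0015,0.01,0,0],[0.0015,0.01,0,0]],
])

```text
clock: 15.88
tool_pos: [0.5787, -0.0398, 0.0186]
orientation: [180.0, -0.0, -98.4]
force: [-1.0, -4.7, 4.3]
opening: 0.0002
gripper_force: 2.5
```

Call:
send_rows([
  [[0.001,0.0065,0,0],[0.001,0.0065,0,0]],
])

```text
clock: 16.12
tool_pos: [0.5787, -0.0395, 0.0186]
orientation: [180.0, -0.1, -98.4]
force: [-0.3, -11.0, 3.4]
opening: 0.0002
gripper_force: 5.5
```

Call:
send_rows([
  [[0.0005,0.003,0,0],[0.0005,0.003,0,0],[-0.006,-0.04,0,0],[-0.022,-0.15,0,0],[-0.022,-0.15,0,0],[-0.022,-0.15,0.25,0],[-0.022,-0.15,0.5,0],[-0.022,-0.4,0.6,0],[-0.022,-0.65,0.6,0],[-0.022,-0.9,0.6,0],[-0.022,-0.9,0.6,0]],
])

```text
clock: 17.5
tool_pos: [0.5745, -0.2204, 0.1381]
orientation: [-180.0, 0.0, -98.6]
force: [-0.3, 0.9, -0.2]
opening: 0.0002
gripper_force: 0.0
```

Run:
```python
from rk import *
im,c=look("top","t5")
s=ctrl.snapshot("side"); cv2.imwrite("pics/s5.png",cv2.resize(s[130:310,220:440],None,fx=3.4,fy=3.4,interpolation=cv2.INTER_CUBIC)[:,:,::-1])
a=cv2.imread("pics/t5.png");b=cv2.imread("pics/s5.png")
w=500; f=lambda q:cv2.resize(q,(400,int(q.shape[0]*400/q.shape[1])))
A,B=cv2.resize(im[150:250,230:350],None,fx=3.3,fy=3.3)[:,:,::-1],cv2.resize(s[170:290,260:380],None,fx=3.3,fy=3.3)[:,:,::-1]
h=max(A.shape[0],B.shape[0]); pad=lambda q:np.vstack([q,np.zeros((h-q.shape[0],q.shape[1],3),np.uint8)])
cv2.imwrite("pics/m5.png",np.hstack([pad(A),pad(B)]))
```

```text
(no output)
```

View pics/m5.png

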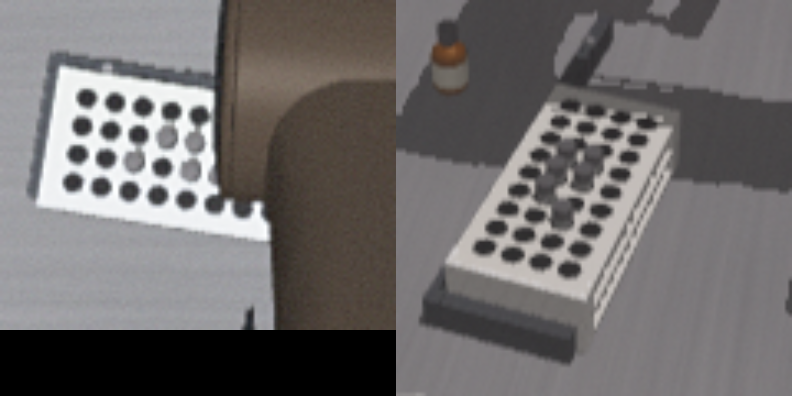

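Call:
send_rows([
  [[-0.04,0.2,0,0.1],[-0.1,0.4,0,0.21],[-0.15,0.6,0,0.32],[-0.183,0.758,0,0.43],[-0.183,0.758,0,0.55],[-0.183,0.758,0,0.55]],
], jaw=1)

```text
clock: 18.35
tool_pos: [0.538, -0.0649, 0.1387]
orientation: [-180.0, -0.0, -51.1]
force: [-0.1, -0.1, -0.0]
opening: 0.0547
gripper_force: 0.0
```

Call:
send_rows([
  [[-0.04,0.2,0,0.1],[-0.1,0.4,0,0.21],[-0.15,0.6,0,0.32],[-0.183,0.758,0,0.43],[-0.183,0.758,0,0.497],[-0.183,0.758,0,0.497],[-0.183,0.758,0,0.497]],
])

```text
clock: 19.23
tool_pos: [0.5013, 0.0847, 0.1385]
orientation: [-180.0, 0.0, -8.7]
force: [-0.2, 0.4, 0.1]
opening: 0.0878
gripper_force: 0.0
```

Call:
send_rows([
  [[0,0,-0.2,0],[0,0,-0.4,0],[0,0,-0.55,0],[0,0,-0.6,0],[0,0,-0.6,0]],
])

```text
clock: 19.85
tool_pos: [0.5015, 0.0845, 0.0185]
orientation: [180.0, 0.0, -8.5]
force: [-0.2, 0.6, 0.5]
opening: 0.0873
gripper_force: 0.0
```

Call:
send_rows([
  [[0.04,-0.006,0,0],[0.08,-0.012,0,0],[0.12,-0.018,0,0],[0.15,-0.022,0,0],[0.16,-0.024,0,0],[0.16,-0.024,0,0]],
])

```text
clock: 20.6
tool_pos: [0.5333, 0.0799, 0.0184]
orientation: [180.0, 0.0, -8.5]
force: [0.5, -0.9, 0.6]
opening: 0.0876
gripper_force: 0.0
```

Call:
send_rows([
  [[0.006,-0.001,0,0],[0.01,-0.0015,0,0],[0.01,-0.0015,0,0]],
])

```text
clock: 20.98
tool_pos: [0.5351, 0.0798, 0.0185]
orientation: [180.0, 0.0, -8.4]
force: [-0.7, 0.8, 0.6]
opening: 0.0878
gripper_force: 0.7
```

Call:
send_rows([
  [[0.004,-0.0005,0,0],[0.007,-0.001,0,0],[0.007,-0.001,0,0],[0.007,-0.001,0,0]],
])

```text
clock: 21.48
tool_pos: [0.5352, 0.0796, 0.0185]
orientation: [180.0, 0.1, -8.4]
force: [-8.1, 3.6, 6.3]
opening: 0.0876
gripper_force: 4.3
```

Call:
send_rows([
  [[-0.04,0.006,0,0],[-0.12,0.018,0,0],[-0.15,0.022,0,0],[-0.15,0.022,0.2,0],[-0.15,0.022,0.5,0],[-0.15,0.022,0.75,0],[-0.2,0.3,0.75,0],[-0.25,0.6,0.75,0],[-0.3,0.9,0.75,0],[-0.3,0.9,0.75,0]],
])

```text
clock: 22.72
tool_pos: [0.476, 0.2631, 0.1685]
orientation: [-180.0, -0.0, -8.2]
force: [0.7, 0.2, -0.5]
opening: 0.0875
gripper_force: 0.0
```

Run:
```python
from rk import *
im,c=look("top","t6"); np.save("top6",im)
A=im[150:250,230:350]; s=ctrl.snapshot("side"); B=s[170:290,260:380]
f=lambda q:np.vstack([q,np.zeros((120-q.shape[0],q.shape[1],3),np.uint8)])
cv2.imwrite("pics/m6.png",cv2.resize(np.hstack([f(A),f(B)]),None,fx=3.3,fy=3.3,interpolation=cv2.INTER_CUBIC)[:,:,::-1])
g=im.min(2).astype(np.uint8); m=np.zeros_like(g); m[155:245,235:350]=(g[155:245,235:350]>165)*255
m=cv2.morphologyEx(m,cv2.MORPH_CLOSE,np.ones((9,9)))
k=max(cv2.findContours(m,0,2)[0],key=cv2.contourArea)
r=R.from_euler('z',Y).as_matrix()[:2,:2]
for p in cv2.boxPoints(cv2.minAreaRect(k)): print((r.T@(px2w(c,p[::-1],.05)-P)).round(4))
for t in("short_rack","dish","vial_a","forceps"):
    for d in ctrl.spot_point(t,"top")[:2]: print(t,d["pixel"])
```

```text
[-0.0963  0.0023]
[0.0013 0.0038]
[ 0.0015 -0.1982]
[-0.0962 -0.1979]
short_rack [170.4, 181.9]
dish [235.7, 205.9]
dish [198.9, 291.7]
vial_a [135.6, 278.1]
vial_a [144.8, 347.7]
forceps [274.9, 174.2]
```

View pics/m6.png

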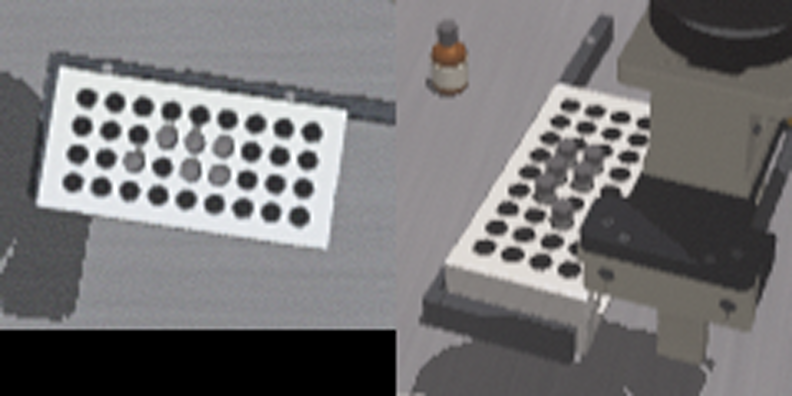

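The rack sits flush along both rails at top pixels (182,248) to (224,330), and the bystanders haven't moved. The gripper is clear, so I hand the job in.

```bash
python3 -c "
from plant import ctrl
print(ctrl.get_obs()['qvel'].round(2)); print(ctrl.close_job())"
```

```text
[-0.22  0.    0.09 -0.01  0.   -0.09]
the job is handed in; nothing more can be done
None
```

The white rack is parked in the corner stop, flush along the long rail with its end against the short rail; the gripper is clear, the last picture shows nothing else disturbed (the dish stack was not re-checked), and the job was handed in at about 23 s.

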